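# Hang the stage bracket level on the accessory rail

### The job

Take the stage bracket that stands in the far slot of the drying rack (the slot farthest from the robot) and hang it on the empty middle peg of the accessory rail, by whichever of its five holes lets it hang level, and leave it hanging there still. Leave the other two brackets standing in their slots, and do not disturb the rings on the side pegs, the bottle or the tube rack.

Things in the scene. Friction and masses are not known exactly. Their poses are not given: they have to be found in the camera images.
- bracket_a: L-shaped stage bracket, 150 mm wide, 100 tall, about 175 g. Even flat aluminium, 8 mm thick, upright. Origin: underside, mid width, mid thickness; z up, y along the width, x through the plate. Top bar z 72 to 100 mm over the full width; below it only one leg, y -75 to -15. Five 10 mm holes along x at z 87, y = -39.5, -23.5, -7.5, 8.5, 24.5 mm.
- bracket_b: Short L-shaped stage bracket, 120 mm wide, 100 tall, about 145 g. Even flat aluminium, 8 mm thick, upright. Origin: underside, mid width, mid thickness; z up, y along the width, x through the plate. Top bar z 72 to 100 mm over the full width; below it only one leg, y 10 to 60. Five 10 mm holes along x at z 87, y = -29, -13, 3, 19, 35 mm.
- bracket_c: Stage bracket with two unequal legs, 150 mm wide, 100 tall, about 200 g. Even flat aluminium, 8 mm thick, upright. Origin: underside, mid width, mid thickness; z up, y along the width, x through the plate. Top bar z 72 to 100 mm over the full width; below it only two legs, y -75 to -55 and 19 to 75. Five 10 mm holes along x at z 87, y = -37.5, -21.5, -5.5, 10.5, 26.5 mm.
- rack: Dark plastic drying rack fixed to the bench, 165 x 165 mm: three slots along its y at x = -55, 0 and +55 mm (this one is far from the robot), 10.6 mm wide, ribs 22 mm high on a floor 12 mm above the bench. A bracket stands in each, in any order, its axes along the rack's. Origin: centre of the underside, z up. Turned up to 0.35 rad.
- rail: Accessory rail fixed to the bench: steel bar 380 mm long (y), 10 thick, 24 high, centred at z = 200 mm, on end posts and feet (y = +-180). Three level round-ended pegs, 6 mm thick, stick out 70 mm along -x from its front face (x = -5) at z = 200, y = -130, 0 (empty) and +130. Origin: on the bench under the middle of the bar, z up. Turned -0.15 to 0.4 rad.
- peg_tip (a point): Outer end of the empty middle peg, on its axis. Axes as the rail's: the peg runs from here along +x to the bar.
- peg_root (a point): Where the axis of the empty middle peg meets the front face of the bar, 70 mm from the tip.
- ring_left: Bystander: dark steel adapter ring hanging loose on the left (+y) peg, 44 mm outside, 26 mm inside, 6 mm thick, in the middle of the peg. Origin: its centre.
- ring_right: Bystander: the same ring hanging on the right (-y) peg. Origin: its centre.
- bottle: Bystander: media bottle with a blue cap standing on the bench, 66 mm across, 145 mm tall. Origin: centre of its underside.
- tube_rack: Bystander: blue wire tube rack with three capped tubes standing on the bench, 64 x 124 mm, 112 mm tall over the caps. Origin: centre of its underside, z up, its long side along y.
There are look-alikes about, which are no part of the job. Leave any green look-alike of the rack alone.

How it is judged:
By the outcome, as a careful person would: the job done as asked, in the order asked, and still so for the second after the job is handed in, with the robot touching nothing.
It also fails if it takes over 45 s, if anything falls off the work surface, if the arm or the gripper's body presses on something with over 40 N, if the wrist force passes 120 N, or if a joint passes its speed limit or range.

### The arm

A 7-joint arm with a two-finger parallel gripper is mounted at the origin on the work surface. World frame = base frame: x ahead of the robot, y to its left, z up, the work surface at z = 0. Lengths are in mm, angles in rad, forces in N, time in s.
With the tool pointing down it reaches from about 425 to 875 mm from the base axis. Payload 4.7 kg.
Tool frame: the origin (TCP) lies between the finger pads; the fingertips stand 14 mm ahead of it and the grasp point (between the pads) lies 5 mm behind it; z points along the fingers, y is the direction in which the jaws open and shut (so a half turn about z gives the same grasp; the last joint's range is limited). The gripper opens to 85 mm and grips with 20 to 120 N. Pads are 22 mm wide; open, the fingers measure 114 mm over their backs; the gripper's body (76 mm by 85 mm) begins 54 mm behind the grasp point. The pads swing forward as they close: fully open they stand 13 mm farther back than shut.
Start: joints at [-1.271, 0.321, -0.07, 1.45, 0.023, 1.371, -0.057], TCP at [183.277, 623.645, 245.349] pointing down, gripper open.
Joint ranges: [-2.86, 2.86], [-0.3, 2.09], [-1.38, 1.24], [0.06, 2.45], [-1.56, 4.7], [0.09, 2.05], [-2.69, 2.69]. Speed limits (rad/s): [2.57, 2.57, 3.14, 3.14, 3.14, 3.14, 3.14].

### API

Orientations are given as a 3x3 rotation matrix whose columns are the frame's x, y, z axes.
In Python, from cell import sensors, viewer, finish_job gives the robot as it stands.
- The arm moves only by the tool arm_command, never from a script. Its arguments are lists of equal length, an entry for each row: "offset": the shift along the tool's x, y, z in mm, a list of three; "yaw": the turn about the tool's z in degrees. A call has exactly 10 rows; each row shifts and turns the commanded pose from where the row before left it, along the tool's axes as they then stand; what a row does not reach is not made up. A row lasts 1/12 s, in which the tool goes at most 41.7 mm and 7.16 degrees, less where a joint would pass 70% of its speed; a pose out of reach is approached as far as the arm can. A call with a gripper value outside its range is refused whole. "gripper" is the gripper's target within -1 to 1 (fully open at 1, half-way at 0, shut at -1), set as the call begins (left out, the last holds). The fingers move at their own pace and stop on an object; "squeeze" is the grip in N (left out, the last holds). Time passes only in rows, so rows that do not move let the fingers close, or fill a call up. It gives the time, the measured TCP pose, the force and the opening at its end, in the units of the state.
- sensors.get_state(): the state, without advancing time (a new reading comes with each control period).
- viewer.snapshot(name): name is "scene" or "top" or "wrist"; returns the picture (384x512x3 uint8, blue, green, red); there is no depth.
- viewer.camera_info(name): a dict with "fx", "fy", "cx", "cy" (pixels), "T" (4x4, takes a point from camera to world coordinates); the wrist camera has in their place "hand_eye" (4x4, takes a point from camera to tool coordinates, whose origin is the TCP and whose axes are the flange's). Camera axes: x right, y down, z forward; pixel columns grow to the right and rows downward; lengths in mm; the calibration is good to about 2 mm. A picture is of the moment at which its call begins: read the wrist's pose just before it. camera_info takes no time and is no camera call.
- finish_job(): hands the job in, once; it reports no verdict.
The state is a dict: "clock": time; "q": joint angles; "dq": joint speeds; "joint_efforts": joint torques, N m; "tcp_pos": TCP position; "orientation": TCP orientation; "contact_force": force on the tool from outside, world axes, zero at the start; "moment": the same for the moment, N m; "grip_width": finger opening in mm.
Only numpy, scipy, OpenCV 4.12 (cv2) and the standard library are available. Lean on these libraries where they do the work, as an engineer would, in place of code of your own. Each camera call takes 0.05 s, during which the arm holds its last target. There are 200 camera calls.

## Working session

There is one attempt and no reset: what is moved stays moved. The work goes in short steps, Python scripts to look and compute and a tool call to move; the robot and the scene stay as the last step left them, time stands still between calls to the robot, and variables do not carry over. Pictures are saved under pics/ and viewed, about 8 in all and at most 12, crops included, and the job is handed in when it is done.

Besides the shell and the picture viewer there is one more tool, called after "Call:" as name([rows], argument=value, ...), one row to a line, values as JSON. arm_command: Moves the arm, as the interface text tells. Its arguments: {"type":"object","properties":{"offset":{"type":"array","items":{"type":"array","items":{"type":"number"}}},"yaw":{"type":"array","items":{"type":"number"}},"gripper":{"type":"number"},"squeeze":{"type":"number"}},"required":["offset","yaw"]}

```bash
mkdir -p pics; ls
python3 - <<'E'
from cell import sensors, viewer
import cv2, numpy as np, pickle
np.set_printoptions(precision=4,suppress=True)
s=sensors.get_state(); print(s)
d={}
for n in ("scene","top","wrist"):
    im=viewer.snapshot(n); d[n]=(im,viewer.camera_info(n)); print(n,d[n][1])
    cv2.imwrite(f"pics/{n}0.png",im)
pickle.dump((s,d),open("m0.pkl","wb"))
cv2.imwrite("pics/top0b.png",cv2.resize(d["top"][0],(796,597),interpolation=cv2.INTER_CUBIC))
cv2.imwrite("pics/scene0b.png",cv2.resize(d["scene"][0],(796,597),interpolation=cv2.INTER_CUBIC))
E
```

```text
pics
{'clock': 0.0, 'q': array([-1.2709,  0.3218, -0.0701,  1.4517,  0.0226,  1.3708, -0.0569]), 'dq': array([ 0.0013, -0.0012, -0.0006, -0.0017, -0.0009, -0.0018, -0.0001]), 'joint_efforts': array([ -0.0005, -49.3575,  -0.3822, -31.4339,   0.0131,   0.0111,
         0.    ]), 'tcp_pos': array([183.1306, 623.1381, 244.2252]), 'orientation': array([[-0.9594,  0.2819, -0.0005],
       [ 0.2819,  0.9594, -0.0018],
       [-0.0001, -0.0019, -1.    ]]), 'contact_force': array([ 0.2333,  0.4806, -0.6203]), 'moment': array([ 0.0127, -0.0514, -0.0126]), 'grip_width': 85.23890871656823}
scene {'fx': 358.3817625607974, 'fy': 358.3817625607974, 'cx': 254.87630135789607, 'cy': 187.8291633278903, 'T': array([[  -0.0723,    0.6903,   -0.7199, 1157.5749],
       [   0.9973,    0.0566,   -0.0459,  -27.2424],
       [   0.0091,   -0.7213,   -0.6926,  819.8481],
       [   0.    ,    0.    ,    0.    ,    1.    ]])}
top {'fx': 415.04008466133047, 'fy': 415.04008466133047, 'cx': 256.71593437607885, 'cy': 195.25771226168052, 'T': array([[  -0.009 ,   -0.9809,    0.1941,  217.9979],
       [  -0.9999,    0.0098,    0.0031,  -95.2321],
       [  -0.0049,   -0.1941,   -0.981 , 1260.4545],
       [   0.    ,    0.    ,    0.    ,    1.    ]])}
wrist {'fx': 313.5958440782051, 'fy': 313.5958440782051, 'cx': 258.26285074244015, 'cy': 197.0741395129887, 'hand_eye': array([[   0.001 ,   -0.9615,   -0.2749,   69.3124],
       [   1.    ,    0.001 ,   -0.0001,    0.5263],
       [   0.0004,   -0.2749,    0.9615, -129.4257],
       [   0.    ,    0.    ,    0.    ,    1.    ]])}
```

View pics/top0b.png

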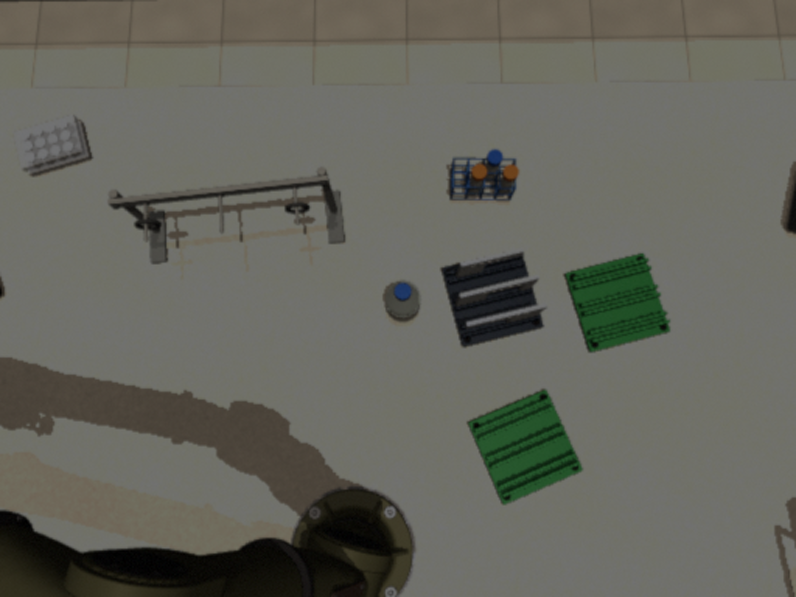

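View pics/scene0b.png

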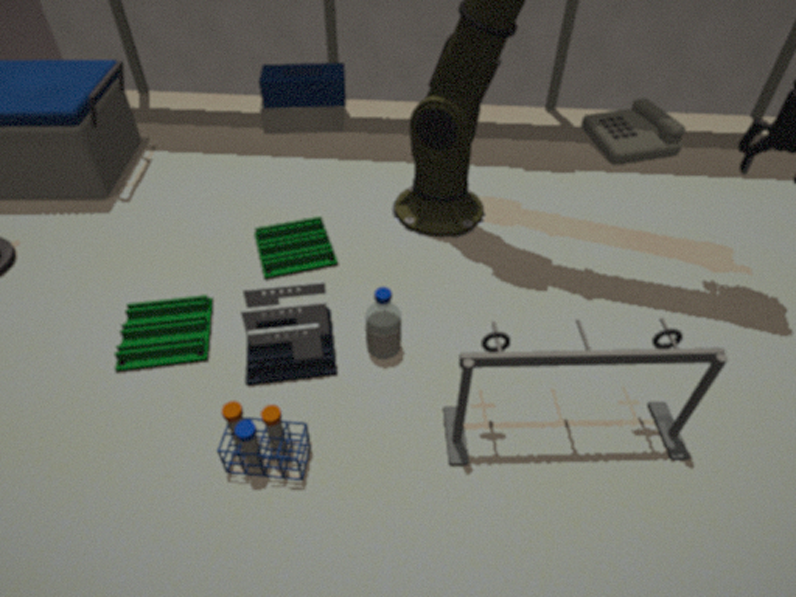

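Top view: the rail is at about (220,190) and the dark rack at about (493,300). The bottle is at (402,300). I'll zoom in on the rack in both views.

Run:
```python
import pickle,cv2,numpy as np
s,d=pickle.load(open("m0.pkl","rb"))
def crop(n,x0,y0,x1,y1,k):
    im=d[n][0][y0:y1,x0:x1]; im=cv2.resize(im,None,fx=k,fy=k,interpolation=cv2.INTER_CUBIC)
    return cv2.convertScaleAbs(im,alpha=1.8)
a=crop("top",275,155,355,229,5); b=crop("scene",150,175,220,249,5)
im=np.hstack([a,b]); print(im.shape); cv2.imwrite("pics/c1.png",im)
```

```text
(370, 750, 3)
```

View pics/c1.png

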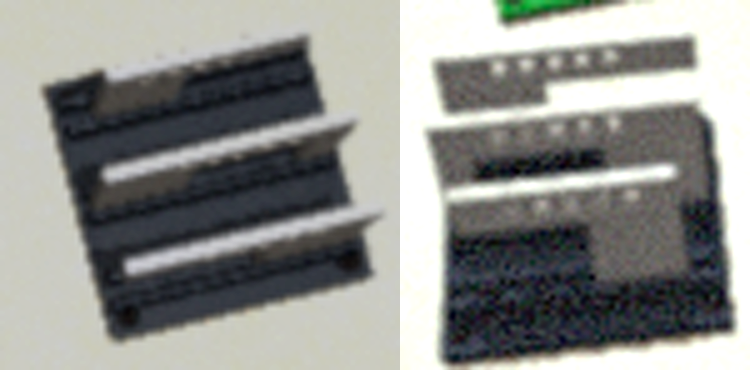

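The far bracket in the scene crop has a single leg on the right (+y) and is the shortest, about 229 px against 262 and 270. That makes it bracket_b. Its centre of mass works out at y ≈ 19, so it hangs level from the 4th hole. Next I'll get rough poses.

```bash
cat > h.py <<'E'
import numpy as np, cv2
np.set_printoptions(precision=2,suppress=True)
def camT(info,state=None):
    if "T" in info: return info["T"]
    T=np.eye(4);T[:3,:3]=state["orientation"];T[:3,3]=state["tcp_pos"]
    return T@info["hand_eye"]
def ray(info,uv,T):
    d=T[:3,:3]@np.array([(uv[0]-info["cx"])/info["fx"],(uv[1]-info["cy"])/info["fy"],1])
    return T[:3,3],d/np.linalg.norm(d)
def onz(info,uv,z,T):
    o,d=ray(info,uv,T); return o+d*(z-o[2])/d[2]
def tri(rays):
    A=np.zeros((3,3));b=np.zeros(3)
    for o,d in rays:
        P=np.eye(3)-np.outer(d,d);A+=P;b+=P@o
    x=np.linalg.solve(A,b); return x,[np.linalg.norm((np.eye(3)-np.outer(d,d))@(x-o)) for o,d in rays]
def proj(info,p,T):
    c=np.linalg.inv(T)@np.r_[p,1]; return np.array([info["fx"]*c[0]/c[2]+info["cx"],info["fy"]*c[1]/c[2]+info["cy"]])
E
python3 - <<'E'
from h import *; import pickle
s,d=pickle.load(open("m0.pkl","rb"))
it=d["top"][1]; isc=d["scene"][1]; k=512/796.
def T(uv,z): return onz(it,np.array(uv)*k,z,it["T"])
print("rail ends",a:=T((110,198),212),b:=T((327,174),212)); v=a-b; print(np.linalg.norm(v),"ang",np.arctan2(-v[0],v[1]))
# rack floor corners/ tops of far bracket
def C(uv,z): return onz(it,np.array([275+uv[0]/5,155+uv[1]/5]),z,it["T"])
l,r=C((104,78),112),C((307,40),112);v=l-r
print("far top",l,r,np.linalg.norm(v),np.arctan2(-v[0],v[1]))
l,r=C((104,176),112),C((355,124),112);v=l-r
print("mid top",l,r,np.linalg.norm(v),np.arctan2(-v[0],v[1]))
for n,uv,z in(("bottle cap",(402,291),145),("tr",(482,180),60),("ring L",(150,224),190),("ring R",(297,208),190)): print(n,T(uv,z))
print("peg tip top view z200",T((220,232),200))
print("peg tip tri",tri([ray(it,np.array((220,232))*k,it["T"]),ray(isc,np.array((578,321))*k,isc["T"])]))
print("tubecaps",[T(p,110) for p in((479,172),(494,157),(511,172))])
E
```

```text
rail ends [615.02 402.43 212.  ] [654.64  30.47 212.  ]
374.0669029917096 ang 0.10611708032521892
far top [ 515.85 -203.77  112.  ] [ 537.09 -320.52  112.  ] 118.66534380706806 0.17997162988840762
mid top [ 458.72 -202.21  112.  ] [ 487.46 -345.46  112.  ] 146.101052728962 0.1979697087283808
bottle cap [461.32 -97.04 145.  ]
tr [ 702.03 -256.96   60.  ]
ring L [574.98 339.52 190.  ]
ring R [601.43  84.64 190.  ]
peg tip top view z200 [556.02 214.21 200.  ]
peg tip tri (array([555.55, 213.43, 201.29]), [np.float64(0.38901606492815094), np.float64(0.3890160649280446)])
tubecaps [array([ 697.97, -245.09,  110.  ]), array([ 727.94, -274.6 ,  110.  ]), array([ 697.3, -305.6,  110. ])]
```

```bash
cat >> h.py <<'E'
def plan(s,p,heading_deg,n,total=None,yawrows=10):
    """rows of tool offsets from the present pose to world p with tool y at heading (world deg)"""
    total=total or n; y=s["orientation"][:,1]; h=np.degrees(np.arctan2(y[1],y[0]))
    dyaw=(h-heading_deg+180)%360-180; dy=dyaw/yawrows
    v=(np.array(p)-s["tcp_pos"])/n; out=[];yw=[]
    for i in range(total):
        t=np.radians(h); Y=np.array([np.cos(t),np.sin(t),0]);Z=np.array([0,0,-1.]);X=np.cross(Y,Z)
        m=v if i<n else v*0
        out.append([round(float(m@a),1) for a in (X,Y,Z)]); q=round(dy,2) if i<yawrows else 0; yw.append(q); h-=q
    print("now",s["tcp_pos"],"turn",round(dyaw,2));
    for k in range(0,total,10): print(out[k:k+10],yw[k:k+10])
E
python3 - <<'E'
from h import *; from cell import sensors
plan(sensors.get_state(),(540,215,335),6,15,20)
E
```

```text
now [183.17 623.26 244.47] turn 67.63
[[-30.5, -19.4, -6.0], [-32.6, -15.7, -6.0], [-34.2, -11.7, -6.0], [-35.3, -7.6, -6.0], [-36.0, -3.4, -6.0], [-36.1, 0.8, -6.0], [-35.8, 5.1, -6.0], [-34.9, 9.3, -6.0], [-33.6, 13.3, -6.0], [-31.8, 17.2, -6.0]] [np.float64(6.76), np.float64(6.76), np.float64(6.76), np.float64(6.76), np.float64(6.76), np.float64(6.76), np.float64(6.76), np.float64(6.76), np.float64(6.76), np.float64(6.76)]
[[-29.6, 20.8, -6.0], [-29.6, 20.8, -6.0], [-29.6, 20.8, -6.0], [-29.6, 20.8, -6.0], [-29.6, 20.8, -6.0], [0.0, 0.0, 0.0], [0.0, 0.0, 0.0], [0.0, 0.0, 0.0], [0.0, 0.0, 0.0], [0.0, 0.0, 0.0]] [0, 0, 0, 0, 0, 0, 0, 0, 0, 0]
```

Call:
arm_command([
  [-30.5,-19.4,-6],
  [-32.6,-15.7,-6],
  [-34.2,-11.7,-6],
  [-35.3,-7.6,-6],
  [-36,-3.4,-6],
  [-36.1,0.8,-6],
  [-35.8,5.1,-6],
  [-34.9,9.3,-6],
  [-33.6,13.3,-6],
  [-31.8,17.2,-6],
], yaw=[6.76,6.76,6.76,6.76,6.76,6.76,6.76,6.76,6.76,6.76], gripper=-0.3, squeeze=60)

```text
clock: 0.98
tcp_pos: [422.0, 349.9, 305.5]
orientation: [[-0.099, 0.995, -0.0], [0.995, 0.099, 0.0], [0.0, -0.0, -1.0]]
contact_force: [0.4, 0.6, 0.7]
grip_width: 29.9
```

Call:
arm_command([
  [-29.6,20.8,-6],
  [-29.6,20.8,-6],
  [-29.6,20.8,-6],
  [-29.6,20.8,-6],
  [-29.6,20.8,-6],
  [0,0,0],
  [0,0,0],
  [0,0,0],
  [0,0,0],
  [0,0,0],
], yaw=[0,0,0,0,0,0,0,0,0,0])

```text
clock: 1.82
tcp_pos: [539.2, 217.0, 334.9]
orientation: [[-0.108, 0.994, -0.001], [0.994, 0.108, 0.0], [0.0, -0.001, -1.0]]
contact_force: [0.5, 0.8, 0.3]
grip_width: 30.2
```

Run:
```python
from h import *; from cell import sensors,viewer; import pickle
s=sensors.get_state(); im=viewer.snapshot("wrist"); i=viewer.camera_info("wrist")
pickle.dump((s,im,i),open("rail.pkl","wb")); print(s["clock"],s["tcp_pos"],s["orientation"],s["grip_width"])
T=camT(i,s)
for p in((556,213,200),(625,221,200)): print(proj(i,p,T))
cv2.imwrite("pics/rail.png",cv2.convertScaleAbs(cv2.resize(im,(796,597),interpolation=cv2.INTER_CUBIC),alpha=1.6))
```

```text
1.8167 [539.15 217.   334.93] [[-0.11  0.99 -0.  ]
 [ 0.99  0.11  0.  ]
 [ 0.   -0.   -1.  ]] 30.15568737058713
[276.28 197.34]
[355.54 196.86]
```

View pics/rail.png

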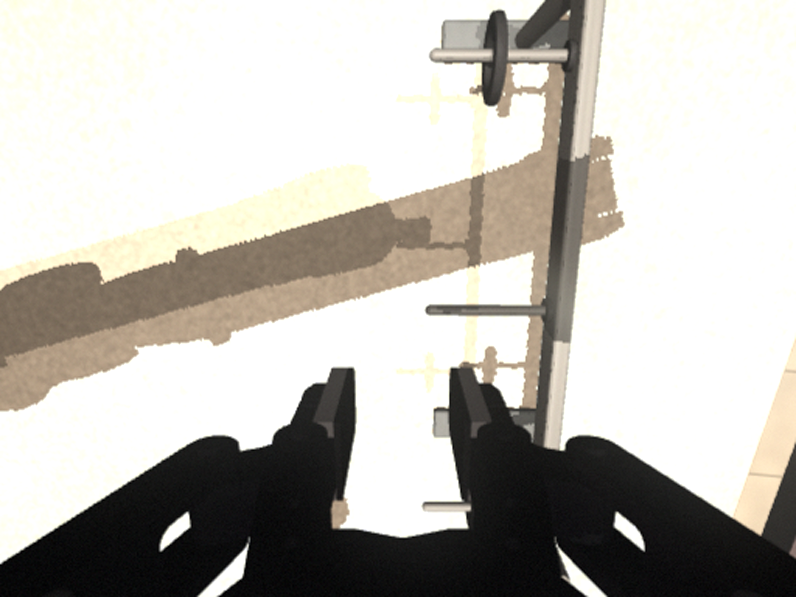

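The wrist view shows the peg tip at (427,310), its root at (547,310), the left peg tip at (432,55) and the right peg tip at (424,507).

Run:
```python
from h import *; import pickle
s,im,i=pickle.load(open("rail.pkl","rb")); T=camT(i,s)
g=cv2.cvtColor(im,cv2.COLOR_BGR2GRAY).astype(float)
sub=g[190:209,268:356]; print(sub[:,30].astype(int),sub[9].astype(int)); 
w=np.clip(np.median(g[188:192,278:345])-g[188:211]-25,0,None); pts=[]
for c in range(280,344): pts.append((c,(w[:,c]*np.arange(188,211)).sum()/w[:,c].sum()))
k,b=np.polyfit(*np.array(pts).T,1); print(k,b)
k2=512/796.
for u in(274.5,349): print(u,onz(i,(u,k*u+b),200,T))
p,q=onz(i,(280,k*280+b),200,T),onz(i,(340,k*340+b),200,T);v=q-p;print("peg ang",np.arctan2(v[1],v[0]))
L,R=onz(i,np.array((432,55))*k2,200,T),onz(i,np.array((424,507))*k2,200,T); v=L-R; print(L,R,np.linalg.norm(v),"tips ang",np.arctan2(-v[0],v[1]),(L+R)/2)
```

```text
[172 173 172 172 172 146  80  49  62  82  83  68  83 139 173 173 172 171
 170] [173 172 172 173 163 120  57  65  69  82  81  82  80  75  73  73  71  60
  60  61  61  60  61  62  60  59  61  61  66  80  82  79  72  73  72  71
  72  73  72  73  79  80  79  79  79  78  79  80  79  78  80  76  79  78
  78  78  76  79  79  77  77  78  78  77  78  78  77  77  79  78  79  78
  74  80  79  78  78  79  79  81  80  81  74  47  49  55  56  57]
0.011846168694381458 195.35511303871428
274.5 [554.59 211.68 200.  ]
349 [619.75 218.01 200.  ]
peg ang 0.09681408342187617
[541.17 340.9  200.  ] [569.06  80.6  200.  ] 261.791708155036 tips ang 0.10674551723351028 [555.11 210.75 200.  ]
```

Run:
```python
from h import *; from cell import sensors
plan(sensors.get_state(),(512,-240,330),10.9,13,20)
```

```text
now [539.29 216.81 335.06] turn -4.72
[[-34.7, -5.9, 0.4], [-34.7, -6.2, 0.4], [-34.6, -6.4, 0.4], [-34.6, -6.7, 0.4], [-34.5, -7.0, 0.4], [-34.4, -7.3, 0.4], [-34.4, -7.6, 0.4], [-34.3, -7.9, 0.4], [-34.2, -8.1, 0.4], [-34.2, -8.4, 0.4]] [np.float64(-0.47), np.float64(-0.47), np.float64(-0.47), np.float64(-0.47), np.float64(-0.47), np.float64(-0.47), np.float64(-0.47), np.float64(-0.47), np.float64(-0.47), np.float64(-0.47)]
[[-34.1, -8.7, 0.4], [-34.1, -8.7, 0.4], [-34.1, -8.7, 0.4], [0.0, 0.0, 0.0], [0.0, 0.0, 0.0], [0.0, 0.0, 0.0], [0.0, 0.0, 0.0], [0.0, 0.0, 0.0], [0.0, 0.0, 0.0], [0.0, 0.0, 0.0]] [0, 0, 0, 0, 0, 0, 0, 0, 0, 0]
```

Call:
arm_command([
  [-34.7,-5.9,0.4],
  [-34.7,-6.2,0.4],
  [-34.6,-6.4,0.4],
  [-34.6,-6.7,0.4],
  [-34.5,-7.0,0.4],
  [-34.4,-7.3,0.4],
  [-34.4,-7.6,0.4],
  [-34.3,-7.9,0.4],
  [-34.2,-8.1,0.4],
  [-34.2,-8.4,0.4],
], yaw=[-0.47,-0.47,-0.47,-0.47,-0.47,-0.47,-0.47,-0.47,-0.47,-0.47])

```text
clock: 2.7
tcp_pos: [517.9, -136.7, 331.5]
orientation: [[-0.188, 0.982, 0.001], [0.982, 0.188, 0.001], [0.001, 0.001, -1.0]]
contact_force: [-0.2, 0.3, 0.0]
grip_width: 29.9
```

Call:
arm_command([
  [-34.1,-8.7,0.4],
  [-34.1,-8.7,0.4],
  [-34.1,-8.7,0.4],
  [0,0,0],
  [0,0,0],
  [0,0,0],
  [0,0,0],
  [0,0,0],
  [0,0,0],
  [0,0,0],
], yaw=[0,0,0,0,0,0,0,0,0,0])

```text
clock: 3.53
tcp_pos: [511.9, -240.4, 330.1]
orientation: [[-0.188, 0.982, 0.0], [0.982, 0.188, 0.0], [0.0, 0.0, -1.0]]
contact_force: [0.3, -0.1, -0.3]
grip_width: 30.1
```

Run:
```python
from h import *; from cell import sensors,viewer; import pickle
s=sensors.get_state(); im=viewer.snapshot("wrist"); i=viewer.camera_info("wrist")
pickle.dump((s,im,i),open("rack.pkl","wb")); print(s["clock"],s["tcp_pos"],s["orientation"])
T=camT(i,s)
for p in((515.85,-203.77,112),(537.09,-320.52,112)): print(proj(i,p,T)*796/512)
cv2.imwrite("pics/rack.png",cv2.convertScaleAbs(cv2.resize(im,(796,597),interpolation=cv2.INTER_CUBIC),alpha=1.4))
```

```text
3.5333 [ 511.94 -240.38  330.14] [[-0.19  0.98  0.  ]
 [ 0.98  0.19  0.  ]
 [ 0.    0.   -1.  ]]
[415.68 218.33]
[412.92 373.78]
```

View pics/rack.png

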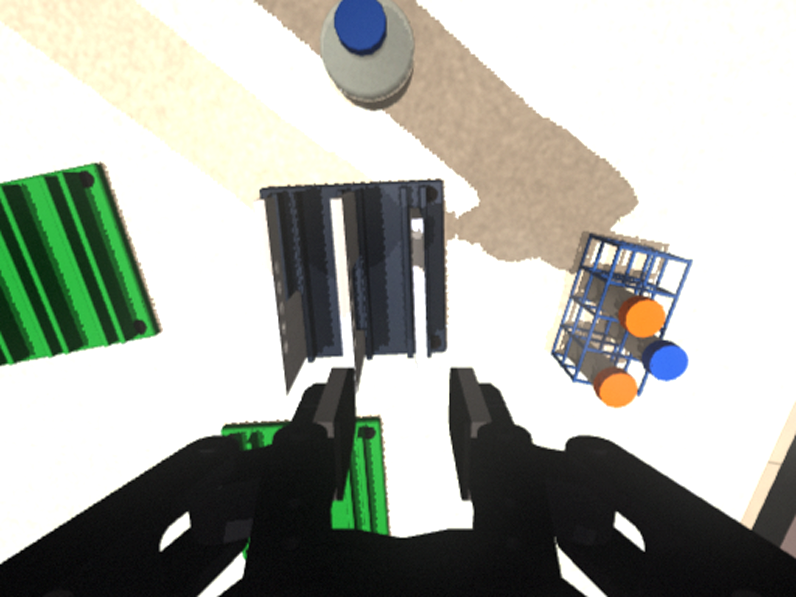

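The far bracket shows edge-on: a bright strip at columns 411–427, from row 217 down, between the dark ribs. I'll fit its edges.

Run:
```python
from h import *; import pickle
s,im,i=pickle.load(open("rack.pkl","rb")); T=camT(i,s)
g=cv2.cvtColor(im,cv2.COLOR_BGR2GRAY).astype(float)
print(g[134:146,268].astype(int), g[160,258:282].astype(int), g[228:252,268].astype(int))
pts=[]
for r in range(146,222):
    row=g[r,258:282]; t=110; m=row>t
    if m.sum()<3: continue
    c=np.flatnonzero(m)+258; pts.append((r,c[0],c[-1]+0.0))
pts=np.array(pts); print(pts[::8])
k,b=np.polyfit(pts[:,0],(pts[:,1]+pts[:,2])/2,1)
P=[onz(i,(k*r+b,r),112,T) for r in(150,220)];v=P[0]-P[1]
print("mid line",P,"ang",np.arctan2(-v[0],v[1]))
r0=139.5; print("left end",onz(i,(k*r0+b,r0),112,T))
# rack edges: rear left/right corners at z=34
k2=512/796.
A,B=[onz(i,np.array(p)*k2,34,T) for p in((261,190),(443,181))];print(A,B,np.arctan2((B-A)[1],(B-A)[0]),np.linalg.norm(A-B))
A,B=[onz(i,np.array(p)*k2,34,T) for p in((443,181),(446,351))];v=A-B;print(np.arctan2(-v[0],v[1]),np.linalg.norm(v))
```

```text
[ 54  55  55  55  55  55 100 171 202 203 202 202] [43 42 49 47 42 30 45 70 91 90 89 88 87 83 65 33 32 32 40 40 40 40 40 39] [201 201 202 202 192 177 178 179 178 189 202 193 188 201 200 201 201 201
 201 202 202 201 201 201]
[[146. 265. 271.]
 [171. 266. 269.]
 [179. 266. 273.]
 [187. 266. 273.]
 [195. 266. 273.]
 [203. 267. 273.]
 [211. 267. 273.]
 [219. 267. 274.]]
mid line [array([ 518.63, -213.88,  112.  ]), array([ 537.63, -293.91,  112.  ])] ang 0.23306668656031396
left end [ 515.98 -202.71  112.  ]
[ 385.85 -212.42   34.  ] [ 536.14 -175.98   34.  ] 0.23786451016629773 154.652440313595
0.2315105293453407 153.66589305763202
```

Run:
```python
from h import *; from cell import sensors
plan(sensors.get_state(),(519.5,-217.3,140),13.4,7,10,5)
```

```text
now [ 511.86 -240.66  330.16] turn -2.6
[[3.1, 1.7, 27.2], [3.1, 1.7, 27.2], [3.0, 1.8, 27.2], [3.0, 1.8, 27.2], [3.0, 1.8, 27.2], [3.0, 1.8, 27.2], [3.0, 1.8, 27.2], [0.0, 0.0, 0.0], [0.0, 0.0, 0.0], [0.0, 0.0, 0.0]] [np.float64(-0.52), np.float64(-0.52), np.float64(-0.52), np.float64(-0.52), np.float64(-0.52), 0, 0, 0, 0, 0]
```

Call:
arm_command([
  [3.1,1.7,27.2],
  [3.1,1.7,27.2],
  [3.0,1.8,27.2],
  [3.0,1.8,27.2],
  [3.0,1.8,27.2],
  [3.0,1.8,27.2],
  [3.0,1.8,27.2],
  [0,0,0],
  [0,0,0],
  [0,0,0],
], yaw=[-0.52,-0.52,-0.52,-0.52,-0.52,0,0,0,0,0])

```text
clock: 4.42
tcp_pos: [520.1, -218.7, 141.3]
orientation: [[-0.23, 0.973, 0.002], [0.973, 0.23, -0.001], [-0.001, 0.002, -1.0]]
contact_force: [0.2, -0.6, 1.3]
grip_width: 30.1
```

Run:
```python
from h import *; from cell import sensors,viewer; import pickle
s=sensors.get_state(); im=viewer.snapshot("wrist"); i=viewer.camera_info("wrist"); print(s["tcp_pos"],s["orientation"][:,1])
T=camT(i,s); print(proj(i,(516,-202.7,112),T)*796/512,proj(i,(525.5,-242.6,112),T)*796/512)
cv2.imwrite("pics/pre.png",cv2.convertScaleAbs(cv2.resize(im,(796,597),interpolation=cv2.INTER_CUBIC),alpha=1.4))
pickle.dump((s,im,i),open("pre.pkl","wb"))
plan(s,(519.5,-217.3,95),13.4,6,10,1)
```

```text
[ 520.08 -218.71  141.31] [0.97 0.23 0.  ]
[398.9  328.65] [399.1  434.87]
now [ 520.08 -218.71  141.31] turn -0.08
[[0.3, -0.0, 7.7], [0.3, -0.0, 7.7], [0.3, -0.0, 7.7], [0.3, -0.0, 7.7], [0.3, -0.0, 7.7], [0.3, -0.0, 7.7], [0.0, 0.0, 0.0], [0.0, 0.0, 0.0], [0.0, 0.0, 0.0], [0.0, 0.0, 0.0]] [np.float64(-0.08), 0, 0, 0, 0, 0, 0, 0, 0, 0]
```

View pics/pre.png

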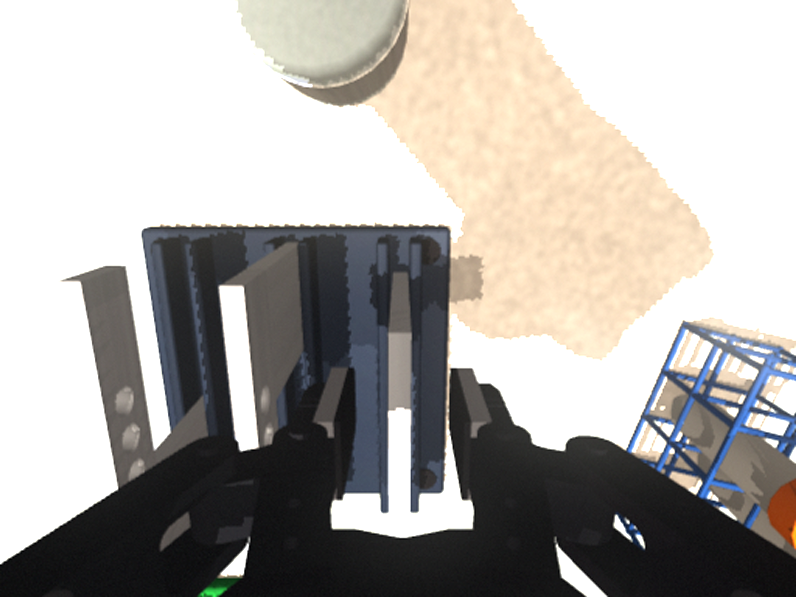

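The plate is centred between the fingers. Its top end edge is at (399,332), about 1 mm from the prediction. Descending and gripping.

Call:
arm_command([
  [0,0,7.7],
  [0,0,7.7],
  [0,0,7.7],
  [0,0,7.7],
  [0,0,7.7],
  [0,0,7.7],
  [0,0,0],
  [0,0,0],
  [0,0,0],
  [0,0,0],
], yaw=[0,0,0,0,0,0,0,0,0,0])

```text
clock: 5.3
tcp_pos: [519.6, -218.3, 93.9]
orientation: [[-0.23, 0.973, 0.001], [0.973, 0.23, -0.0], [-0.0, 0.001, -1.0]]
contact_force: [0.3, -0.4, 0.2]
grip_width: 29.9
```

Call:
arm_command([
  [0,0,0],
  [0,0,0],
  [0,0,0],
  [0,0,0],
  [0,0,0],
  [0,0,0],
  [0,0,0],
  [0,0,0],
  [0,0,0],
  [0,0,0],
], yaw=[0,0,0,0,0,0,0,0,0,0], gripper=-1, squeeze=60)

```text
clock: 6.13
tcp_pos: [519.6, -218.1, 94.0]
orientation: [[-0.231, 0.973, 0.001], [0.973, 0.231, 0.0], [-0.0, 0.001, -1.0]]
contact_force: [-0.6, 1.1, 5.2]
grip_width: 7.0
```

Run:
```python
from h import *; from cell import sensors; import pickle
s,im,i=pickle.load(open("pre.pkl","rb")); g=cv2.cvtColor(im,cv2.COLOR_BGR2GRAY).astype(int)
print(g[205:225,256],g[205:225,258]); T=camT(i,s)
n=sensors.get_state(); print(n["tcp_pos"],n["orientation"],n["contact_force"],n["grip_width"])
for r in(212.5,213.5,214.5):
  p=onz(i,(256.7,r),112,T); print(p, n["orientation"].T@(p-n["tcp_pos"]))
```

```text
[ 68  69  71  69  70  73  68  70  80 102 113 113 113 114 114 114 113 113
 113 112] [ 71  71  72  72  71  70  70  72  80 100 110 111 111 110 111 112 110 110
 111 111]
[ 519.56 -218.09   94.  ] [[-0.23  0.97  0.  ]
 [ 0.97  0.23  0.  ]
 [-0.    0.   -1.  ]] [-0.63  1.12  5.17] 6.955790349693952
[ 516.2  -203.29  112.  ] [ 15.17   0.16 -18.  ]
[ 516.33 -203.84  112.  ] [ 14.61   0.16 -18.  ]
[ 516.46 -204.39  112.  ] [ 14.04   0.16 -18.  ]
```

Call:
arm_command([
  [0,0,-5],
  [0,0,-12],
  [0,0,-18],
  [0,0,-22],
  [0,0,-25],
  [0,0,-27],
  [0,0,-27],
  [0,0,-20],
  [0,0,-14],
  [0,0,-6],
], yaw=[0,0,0,0,0,0,0,0,0,0], squeeze=80)

```text
clock: 6.97
tcp_pos: [519.9, -218.6, 272.4]
orientation: [[-0.23, 0.973, 0.004], [0.973, 0.23, -0.0], [-0.001, 0.004, -1.0]]
contact_force: [0.4, -1.2, -2.2]
grip_width: 7.1
```

Run:
```python
from h import *; from cell import sensors
s=sensors.get_state(); print(s["contact_force"],s["grip_width"])
plan(s,(521.7,234.8,270),5.96,17,20,10)
```

```text
[ 0.37 -1.16 -2.2 ] 7.0782354685652935
now [ 519.86 -218.63  272.36] turn 7.34
[[25.9, 6.2, 0.1], [26.0, 5.9, 0.1], [26.1, 5.6, 0.1], [26.2, 5.2, 0.1], [26.2, 4.9, 0.1], [26.3, 4.6, 0.1], [26.3, 4.2, 0.1], [26.4, 3.9, 0.1], [26.4, 3.6, 0.1], [26.5, 3.2, 0.1]] [np.float64(0.73), np.float64(0.73), np.float64(0.73), np.float64(0.73), np.float64(0.73), np.float64(0.73), np.float64(0.73), np.float64(0.73), np.float64(0.73), np.float64(0.73)]
[[26.5, 2.9, 0.1], [26.5, 2.9, 0.1], [26.5, 2.9, 0.1], [26.5, 2.9, 0.1], [26.5, 2.9, 0.1], [26.5, 2.9, 0.1], [26.5, 2.9, 0.1], [0.0, 0.0, 0.0], [0.0, 0.0, 0.0], [0.0, 0.0, 0.0]] [0, 0, 0, 0, 0, 0, 0, 0, 0, 0]
```

Call:
arm_command([
  [15.9,4.2,0],
  [26,5.9,0],
  [26.1,5.6,0],
  [26.2,5.2,0],
  [26.2,4.9,0],
  [26.3,4.6,0],
  [26.3,4.2,0],
  [26.4,3.9,0],
  [26.4,3.6,0],
  [26.5,3.2,0],
], yaw=[0.73,0.73,0.73,0.73,0.73,0.73,0.73,0.73,0.73,0.73])

```text
clock: 7.8
tcp_pos: [519.7, 39.5, 269.0]
orientation: [[-0.104, 0.995, -0.001], [0.995, 0.104, -0.0], [-0.0, -0.001, -1.0]]
contact_force: [-0.1, 0.1, -2.5]
grip_width: 6.6
```

Call:
arm_command([
  [26.5,2.9,0],
  [26.5,2.9,0],
  [26.5,2.9,0],
  [26.5,2.9,0],
  [26.5,2.9,0],
  [26.5,2.9,0],
  [18.5,2.9,0],
  [12,2,0],
  [6,0,0],
  [0,0,0],
], yaw=[0,0,0,0,0,0,0,0,0,0])

```text
clock: 8.63
tcp_pos: [521.6, 236.0, 268.9]
orientation: [[-0.106, 0.994, -0.001], [0.994, 0.106, -0.001], [-0.001, -0.001, -1.0]]
contact_force: [-0.8, -0.0, -1.3]
grip_width: 6.8
```

Run:
```python
from h import *; from cell import sensors,viewer
s=sensors.get_state(); print(s["tcp_pos"],s["orientation"],s["grip_width"])
plan(s,(521.7,234.8,195),5.96,7,10,1)
```

```text
[521.59 236.04 268.91] [[-0.11  0.99 -0.  ]
 [ 0.99  0.11 -0.  ]
 [-0.   -0.   -1.  ]] 6.835343293011463
now [521.59 236.04 268.91] turn 0.15
[[-0.2, -0.0, 10.6], [-0.2, -0.0, 10.6], [-0.2, -0.0, 10.6], [-0.2, -0.0, 10.6], [-0.2, -0.0, 10.6], [-0.2, -0.0, 10.6], [-0.2, -0.0, 10.6], [0.0, 0.0, 0.0], [0.0, 0.0, 0.0], [0.0, 0.0, 0.0]] [np.float64(0.15), 0, 0, 0, 0, 0, 0, 0, 0, 0]
```

Call:
arm_command([
  [-0.2,0,10.6],
  [-0.2,0,10.6],
  [-0.2,0,10.6],
  [-0.2,0,10.6],
  [-0.2,0,10.6],
  [-0.2,0,10.6],
  [-0.2,0,10.6],
  [0,0,0],
  [0,0,0],
  [0,0,0],
], yaw=[0,0,0,0,0,0,0,0,0,0])

```text
clock: 9.47
tcp_pos: [522.6, 234.0, 195.7]
orientation: [[-0.105, 0.994, 0.001], [0.994, 0.105, 0.0], [0.0, 0.001, -1.0]]
contact_force: [0.4, 0.8, -1.5]
grip_width: 6.7
```

Run:
```python
from h import *; from cell import sensors,viewer; import pickle
s=sensors.get_state(); print(s["tcp_pos"],s["orientation"],s["grip_width"],s["contact_force"])
d={n:(viewer.snapshot(n),viewer.camera_info(n)) for n in("wrist","scene","top")}; pickle.dump((s,d),open("al.pkl","wb"))
im,i=d["wrist"]; T=camT(i,s)
tip=np.array((554.3,211.5,200)); ax=np.array((.9946,.1038,0))
print("tip,root wrist",[proj(i,tip+k*ax,T) for k in(0,67)])
isc=d["scene"][1]; print("scene tip",proj(isc,tip,isc["T"]))
# expected hole & bracket corners
R=s["orientation"];t=s["tcp_pos"]
for n,p in(("end",(14.5,0,-18)),("hole",(-26.5,0,-5)),("other",(-105.5,0,-18))):
  w=t+R@np.array(p); print(n,w,proj(i,w,T),proj(isc,w,isc["T"]))
k=4; a=cv2.resize(d["wrist"][0][150:330,200:370],None,fx=2.3,fy=2.3,interpolation=cv2.INTER_CUBIC)
u,v=proj(isc,tip,isc["T"]).astype(int); b=cv2.resize(d["scene"][0][v-40:v+50,u-45:u+45],(400,400),interpolation=cv2.INTER_CUBIC)
a=cv2.copyMakeBorder(a,0,max(0,414-a.shape[0]),0,0,cv2.BORDER_CONSTANT);b=cv2.copyMakeBorder(b,0,a.shape[0]-400,0,0,cv2.BORDER_CONSTANT)
print(u-45,v-40,a.shape); cv2.imwrite("pics/al.png",cv2.convertScaleAbs(np.hstack([a,b]),alpha=1.5))
```

```text
[522.56 234.02 195.71] [[-0.11  0.99  0.  ]
 [ 0.99  0.11  0.  ]
 [ 0.    0.   -1.  ]] 6.684960101196261 [ 0.37  0.85 -1.46]
tip,root wrist [array([319.55, 320.26]), array([462.65, 320.39])]
scene tip [370.92 206.4 ]
end [521.02 248.43 213.72] [256.99 255.18] [385.51 193.38]
hole [525.34 207.67 200.71] [257.09 322.67] [367.48 197.46]
other [533.62 129.1  213.68] [257.03 475.81] [336.18 194.22]
325 166 (414, 391, 3)
```

View pics/al.png

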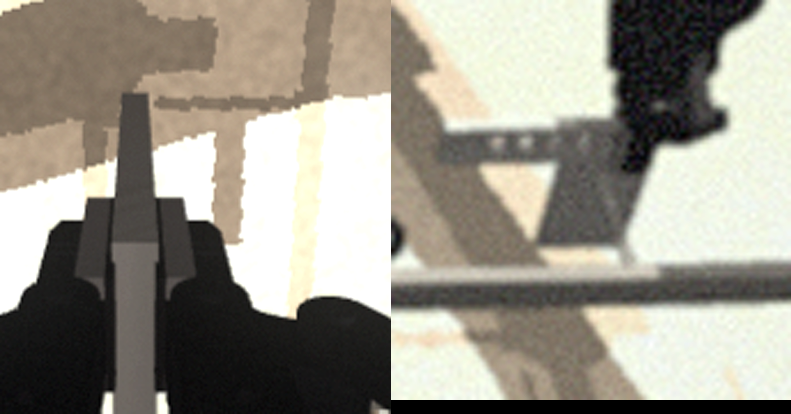

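In the scene crop, hole 4 sits at (583,143), where I predicted it, and the peg is faint against the leg near (600–630, 165–262). In the wrist view the finger hides the peg tip. I'll enhance both pictures.

Run:
```python
from h import *; import pickle
s,d=pickle.load(open("al.pkl","rb"))
b=d["scene"][0][185:230,345:390]; b=cv2.cvtColor(b,cv2.COLOR_BGR2GRAY); b=cv2.medianBlur(b,3) if 0 else b
b=cv2.resize(b,(450,450),interpolation=cv2.INTER_CUBIC); b=np.clip((b.astype(float)-25)*3,0,255).astype(np.uint8)
a=cv2.cvtColor(d["wrist"][0][290:350,330:490],cv2.COLOR_BGR2GRAY); a=cv2.resize(a,None,fx=2,fy=2); a=cv2.copyMakeBorder(a,0,450-a.shape[0],0,0,cv2.BORDER_CONSTANT)
cv2.imwrite("pics/al2.png",np.hstack([a,b]))
```

```text
(no output)
```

View pics/al2.png

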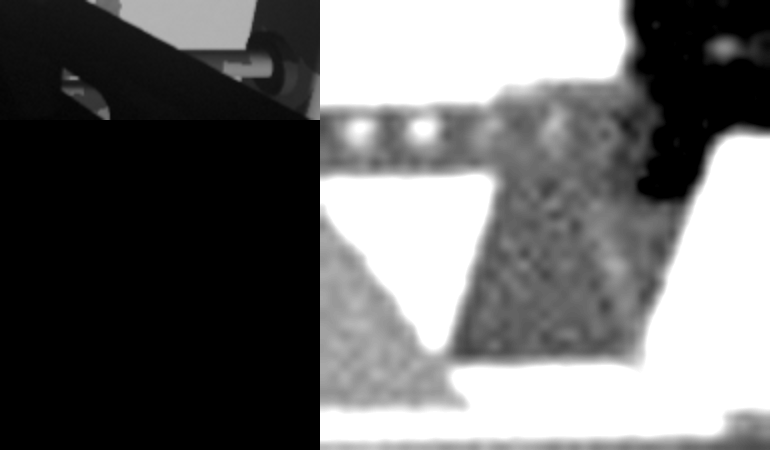

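Run:
```python
from h import *; import pickle
s,d=pickle.load(open("al.pkl","rb")); im,i=d["wrist"]; T=camT(i,s)
g=cv2.cvtColor(im,cv2.COLOR_BGR2GRAY).astype(int)
for c in(425,435,445,450,455,460): print(c,g[308:336,c])
tip=np.array((554.3,211.5,200)); ax=np.array((.9946,.1038,0))
for k in(50,60): print(proj(i,tip+k*ax,T))
print(onz(i,(450,320.4),200,T),onz(i,(450,322.4),200,T))
# top end of bracket in this view
print(g[245:265,256]); print(g[257,240:275])
```

```text
425 [178 178 178 177 177 177 142  53  39  38  26  20  18  18  19  19  19  18
  16  15  18  16  16  15  15  13  13  16]
435 [177 178 177 178 176 176 140  52  41  47  52  55  61  64  59  38  18  19
  19  15  16  16  16  16  15  14  13  13]
445 [177 177 177 176 177 177 142  52  39  46  52  56  59  90 122 129 133 133
 132 116  74  21  17  15  15  16  16  14]
450 [176 175 175 175 177 176 139  51  41  45  51  55  61  84 114 127 131 133
 130 124 118 120  90  22  15  15  14  14]
455 [ 22  22  22  21  24  23  26  34  42  57  73  87  87  76 102 126 131 133
 130 125  94  39  41  39  41  33  19  16]
460 [ 20  21  24  22  21  24  28  32  41  56  70  87  97 110 119 126 130 133
 130 124  88  22  21  22  22  21  21  29]
[426.37 320.36]
[447.72 320.38]
[615.04 217.83 200.  ] [615.34 216.75 200.  ]
[49 49 49 50 48 47 48 49 48 49 61 75 74 75 72 74 73 73 74 73]
[38 38 39 39 39 36 28 23 49 73 76 75 74 75 74 76 74 73 73 72 72 71 70 71
 70 71 71 70 62 24 19 30 38 38 38]
```

Call:
arm_command([
  [0.5,0,0.3],
  [0.4,0,0.2],
  [0,4,0],
  [0,5,0],
  [0,6,0],
  [0,6,0],
  [-0.1,6,0],
  [-0.1,6,0],
  [0,4,0],
  [0,0,0],
], yaw=[0.15,0.15,0,0,0,0,0,0,0,0])

```text
clock: 10.45
tcp_pos: [560.0, 238.0, 194.6]
orientation: [[-0.099, 0.995, 0.001], [0.995, 0.099, -0.0], [-0.001, 0.0, -1.0]]
contact_force: [0.5, 0.1, -1.8]
grip_width: 6.8
```

Run:
```python
from h import *; from cell import sensors,viewer; import pickle
s=sensors.get_state(); print(s["tcp_pos"],s["orientation"][:,1],s["contact_force"],s["moment"],s["grip_width"])
w=s["tcp_pos"]+s["orientation"]@np.array((-26.5,0,-5)); print("hole",w,"peg y there",211.4+(w[0]-554.3)*.0983)
d={n:(viewer.snapshot(n),viewer.camera_info(n)) for n in("wrist","scene")}; pickle.dump((s,d),open("in.pkl","wb"))
im,i=d["wrist"]; g=cv2.cvtColor(im,cv2.COLOR_BGR2GRAY)
a=cv2.resize(g[240:370,220:420],None,fx=2,fy=2); 
b=d["scene"][0][190:235,345:390]; b=cv2.cvtColor(b,cv2.COLOR_BGR2GRAY)
b=cv2.resize(b,(390,390),interpolation=cv2.INTER_CUBIC); b=np.clip((b.astype(float)-25)*3,0,255).astype(np.uint8)
a=np.clip(a.astype(float)*1.5,0,255).astype(np.uint8)
a=cv2.copyMakeBorder(a,0,390-a.shape[0],0,0,cv2.BORDER_CONSTANT); cv2.imwrite("pics/in.png",np.hstack([a,b]))
```

```text
[559.98 238.04 194.64] [1.  0.1 0. ] [ 0.48  0.14 -1.8 ] [ 0.03 -0.02  0.03] 6.840727411093044
hole [562.61 211.67 199.65] peg y there 212.21667484975103
```

View pics/in.png

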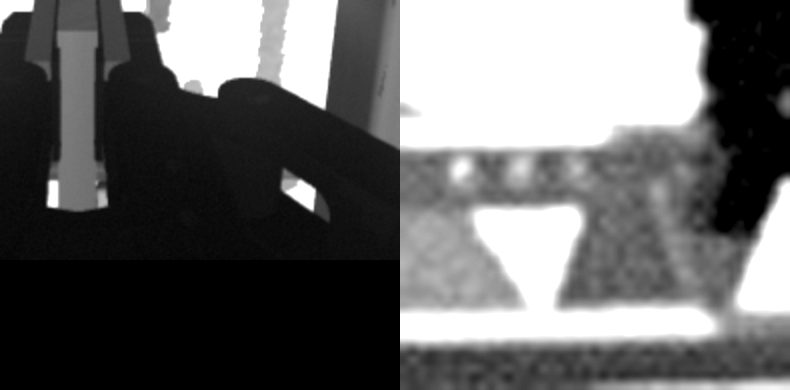

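There's almost no force and the plate is already 8 mm past the tip. In the scene crop the peg streak runs into hole 4. Continuing inward.

Call:
arm_command([
  [0.3,1,0],
  [0,2,0],
  [0,3,0],
  [0,4,0],
  [0,4,0],
  [0,4,0],
  [0,3,0],
  [0,2,0],
  [0,0,0],
  [0,0,0],
], yaw=[0,0,0,0,0,0,0,0,0,0])

```text
clock: 11.38
tcp_pos: [581.9, 240.8, 194.7]
orientation: [[-0.1, 0.995, -0.0], [0.995, 0.1, -0.0], [-0.0, -0.0, -1.0]]
contact_force: [0.2, 0.5, -1.4]
grip_width: 7.2
```

Run:
```python
from h import *; from cell import sensors,viewer; import pickle
s=sensors.get_state(); print(s["tcp_pos"],s["orientation"][:,1],s["contact_force"],s["moment"],s["grip_width"])
w=s["tcp_pos"]+s["orientation"]@np.array((-26.5,0,-5)); print("hole",w,"peg y there",211.4+(w[0]-554.3)*.0983)
b=viewer.snapshot("scene")[190:240,340:390]; 
b=cv2.resize(b,(600,600),interpolation=cv2.INTER_CUBIC); cv2.imwrite("pics/in2.png",np.clip((b.astype(float)-25)*2.5,0,255).astype(np.uint8))
```

```text
[581.89 240.77 194.72] [ 1.   0.1 -0. ] [ 0.23  0.53 -1.39] [ 0.    0.04 -0.02] 7.161895249517772
hole [584.53 214.4  199.72] peg y there 214.37124352304576
```

View pics/in2.png

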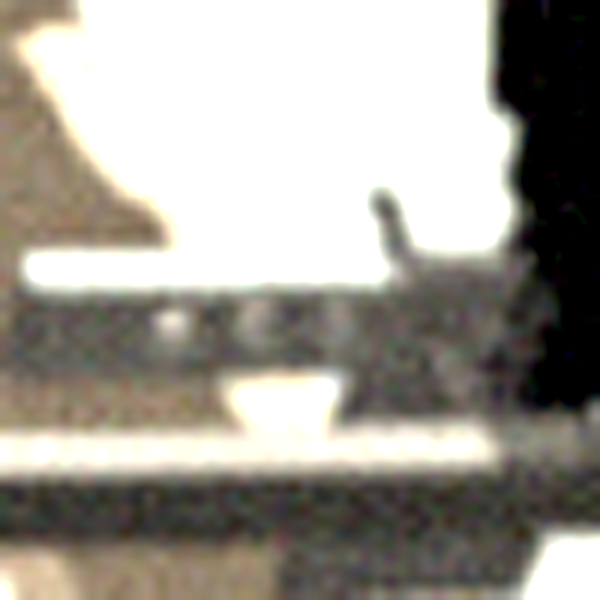

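The peg tip shows behind the plate at (380,195), through hole 4, with three holes left of it. Lowering onto the peg and opening.

Call:
arm_command([
  [0,0,0.4],
  [0,0,0.4],
  [0,0,0.4],
  [0,0,0.3],
  [0,0,0],
  [0,0,0],
  [0,0,0],
  [0,0,0],
  [0,0,0],
  [0,0,0],
], yaw=[0,0,0,0,0,0,0,0,0,0], squeeze=40)

```text
clock: 12.27
tcp_pos: [581.9, 240.8, 193.4]
orientation: [[-0.1, 0.995, 0.0], [0.995, 0.1, 0.0], [0.0, 0.0, -1.0]]
contact_force: [-0.9, -0.2, -2.0]
grip_width: 6.7
```

Call:
arm_command([
  [0,0,0],
  [0,0,0],
  [0,0,0],
  [0,0,0],
  [0,0,0],
  [0,0,0],
  [0,0,0],
  [0,0,0],
  [0,0,0],
  [0,0,0],
], yaw=[0,0,0,0,0,0,0,0,0,0], gripper=-0.5)

```text
clock: 13.1
tcp_pos: [581.8, 240.8, 193.3]
orientation: [[-0.1, 0.995, 0.0], [0.995, 0.1, 0.0], [0.0, 0.0, -1.0]]
contact_force: [-1.3, -0.5, 0.1]
grip_width: 21.1
```

Call:
arm_command([
  [0,0,-3],
  [0,0,-5],
  [0,0,-8],
  [0,0,-10],
  [0,0,-15],
  [0,0,-20],
  [0,0,-20],
  [0,0,-20],
  [0,0,-15],
  [0,0,-5],
], yaw=[0,0,0,0,0,0,0,0,0,0])

```text
clock: 13.93
tcp_pos: [583.0, 241.1, 318.7]
orientation: [[-0.1, 0.995, 0.005], [0.995, 0.1, 0.003], [0.002, 0.006, -1.0]]
contact_force: [-0.3, 0.6, 0.5]
grip_width: 21.3
```

Call:
arm_command([
  [0,-20,0],
  [0,-30,0],
  [0,-30,0],
  [0,-20,0],
  [0,0,0],
  [0,0,0],
  [0,0,0],
  [0,0,0],
  [0,0,0],
  [0,0,0],
], yaw=[0,0,0,0,0,0,0,0,0,0])

```text
clock: 14.77
tcp_pos: [482.9, 230.7, 314.0]
orientation: [[-0.099, 0.995, -0.0], [0.995, 0.099, -0.001], [-0.001, -0.0, -1.0]]
contact_force: [0.6, -0.2, 0.3]
grip_width: 21.3
```

Call:
arm_command([
  [0,0,0],
  [0,0,0],
  [0,0,0],
  [0,0,0],
  [0,0,0],
  [0,0,0],
  [0,0,0],
  [0,0,0],
  [0,0,0],
  [0,0,0],
], yaw=[0,0,0,0,0,0,0,0,0,0])

```text
clock: 15.6
tcp_pos: [482.3, 230.9, 314.4]
orientation: [[-0.1, 0.995, 0.0], [0.995, 0.1, 0.0], [0.0, 0.0, -1.0]]
contact_force: [-0.7, -0.3, -0.3]
grip_width: 21.0
```

Run:
```python
from h import *; from cell import sensors,viewer; import pickle
a=viewer.snapshot("scene"); t=viewer.snapshot("top"); s=sensors.get_state(); print(s["clock"],s["tcp_pos"],s["contact_force"])
pickle.dump((a,t),open("f1.pkl","wb"))
b=cv2.convertScaleAbs(cv2.resize(a[170:300,140:480],None,fx=2.3,fy=2.3,interpolation=cv2.INTER_CUBIC),alpha=1.5)
c=cv2.convertScaleAbs(cv2.resize(t[90:230,60:360],(b.shape[1],290),interpolation=cv2.INTER_CUBIC),alpha=1.5)
cv2.imwrite("pics/fin.png",np.vstack([b,c])); print(b.shape)
```

```text
15.7 [482.33 230.83 314.34] [-0.05  0.26 -1.36]
(299, 782, 3)
```

View pics/fin.png

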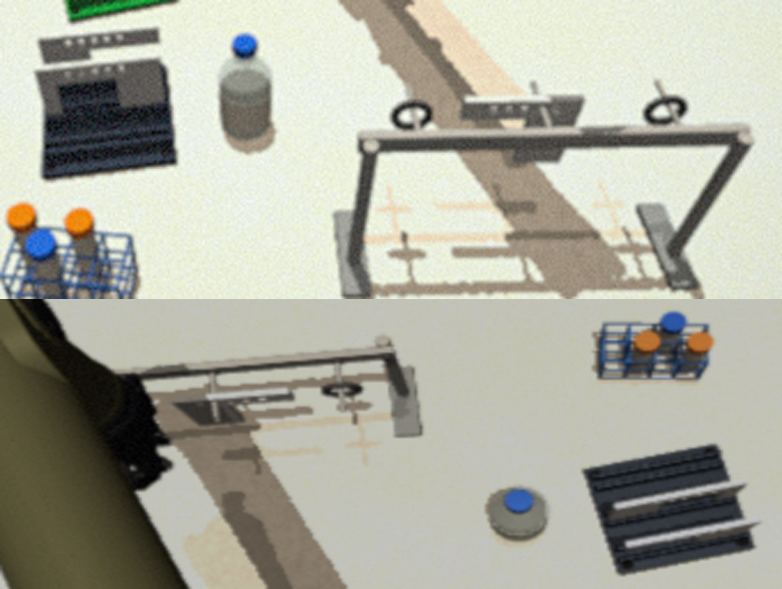

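The bracket hangs on the middle peg, with its top edge level from (465,97) to (580,97). The other two brackets, rings, bottle and tube rack are in place. I'll wait a moment, check that it's still, then hand in.

Call:
arm_command([
  [0,0,0],
  [0,0,0],
  [0,0,0],
  [0,0,0],
  [0,0,0],
  [0,0,0],
  [0,0,0],
  [0,0,0],
  [0,0,0],
  [0,0,0],
], yaw=[0,0,0,0,0,0,0,0,0,0])

```text
clock: 16.53
tcp_pos: [482.4, 230.8, 314.3]
orientation: [[-0.1, 0.995, 0.0], [0.995, 0.1, 0.0], [0.0, 0.0, -1.0]]
contact_force: [-0.6, 0.3, -0.8]
grip_width: 21.3
```

Run:
```python
from h import *; from cell import viewer,finish_job; import pickle
a,t=pickle.load(open("f1.pkl","rb"))
ims=[viewer.snapshot("scene") for _ in range(3)]; sc=viewer.camera_info("scene")
f=lambda x:cv2.GaussianBlur(x[200:245,330:400],(3,3),0).astype(int)
D=[int(abs(f(x)-f(a)).max()) for x in ims]; print("max diff hanging area",D)
# level check: top-edge end points, cast on the plate's plane (through hole, normal along peg)
def pl(uv):
    o,d=ray(sc,uv,sc["T"]); n=np.array((.995,.1,0)); c=np.array((584.5,214.4,198)); return o+d*(n@(c-o))/(n@d)
P=[pl((140+x/2.3,170+y/2.3)) for x,y in((465,97),(582,96))]; v=P[1]-P[0]; print(P,"tilt deg",np.degrees(np.arctan2(v[2],np.hypot(v[0],v[1]))))
if max(D)<45: print(finish_job())
```

```text
max diff hanging area [5, 6, 6]
[array([592.26, 137.23, 214.65]), array([580.48, 254.36, 213.6 ])] tilt deg -0.5107832540549505
the job is handed in; nothing more can be done
None
```

The bracket from the far slot now hangs level and still on the empty middle peg, and I have handed the job in at about 16.7 s of the 45 s allowed. It was bracket_b, hung by its 4th hole (y = 19), the one nearest its centre of mass.

**Last checks:**
- **Level:** the top edge tilts about -0.5°, read by eye from the scene picture, which is within that picture's accuracy.
- **Still:** pictures taken about a second apart differ only by noise (6 grey levels at most).
- **Peg through the hole:** the scene picture showed the peg tip behind the plate at hole 4, and the wrist force stayed under about 3 N during insertion and lowering.
- **Everything else:** the other two brackets, rings, bottle and tube rack look undisturbed. The left ring was checked in the scene view only, because the arm hid it from the top camera.
- **Gripper:** it is clear of everything, about 100 mm back and well above the peg.

**Disagreements:**
- **Rack angle:** the first top view gave about 0.18–0.20 rad and the wrist camera 0.233. I used the wrist value.
- **Peg direction:** estimates ran from 0.097 to 0.107 rad. I used about 0.10, after a close-up put the peg about 0.5 mm off my first fit.

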